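Close the dissection instrument case

TASK

Put the open dissection case away: first fold its upright inner flap all the way down flat over the instruments, and only then swing the hinged cover over and press it fully shut. Just push with the fingers: grip nothing, do not slam or force the parts, and leave the instruments and everything else on the bench where they are.

Things in the scene. Friction and masses are not known exactly. Their poses are not given: they have to be found in the camera images.
- case: Open instrument case: shallow black box fixed to the bench, 210 mm along its x, 145 along y, 40 high, walls 5 mm, red lining. Origin: centre of its underside, on the bench; z up. The flap is hinged along its -y side, the cover along its +y side, both hinge lines parallel to x. Loose instruments lie on its floor, tops at most 14 mm above the bench.
- flap (a joint): Flap angle, rad: 0 = flat down (its stop), 1.57 = upright, up to 1.9. Grey plate, 190 mm along the case's x, 90 mm from hinge to free edge, 4 mm thick. It folds towards the case's +y; flat, it lies inside the case, upper face 34 mm above the bench (6 mm below the rim). Friction hinge (0.07 N m): it stays where left; 1 to 2 N at the free edge moves it.
- cover (a joint): Cover angle, rad: 0 = shut (its stop), 1.57 = straight up, more = leaning outwards on the case's +y side, up to 2.35. Black plate, 214 mm along the case's x, 148 mm from hinge to free edge, 6 mm thick; shut, its outer face is 47 mm above the bench. It closes towards the case's -y. Friction hinge (0.24 N m): it stays where left; 2 to 4 N near the edge moves it.
- flap_hinge (a point): Middle of the flap's hinge line, at (0, -60, 30) mm in the case frame; the axes are the case's.
- cover_hinge (a point): Middle of the cover's hinge line, at (0, 72.5, 41) mm in the case frame; the axes are the case's. The cover's outer face lies 6 mm from the plane through this line.
- flap_edge (a point): Middle of the flap's free edge, 90 mm from its hinge; moves with the flap.
- cover_edge (a point): Middle of the cover's free edge, 148 mm from its hinge; moves with the cover.
- forceps: Loose steel forceps lying on the case floor along the case's x, 134 x 14 x 8 mm; origin at the centre of the underside. Stays in place.
- scalpel: Loose scalpel handle with blade on the case floor along the case's x, 133 x 9 x 6 mm; origin under its middle. Stays in place.
- needle: Loose wooden-handled dissecting needle on the case floor along the case's x, 133 x 9 x 8 mm; origin under its middle. Stays in place.
- petri: Bystander: clear round dish with two shell pieces, 90 mm across, 14 mm high; origin at the centre of the underside.
- jar: Bystander: clear specimen jar with lid, 60 mm across, 70 mm high; origin at the centre of the underside.
- dropper: Bystander: amber bottle, 48 mm across, 95 mm high; origin at the centre of the underside.
- tweezers: Bystander: steel tweezers lying on the bench on the case's -y side, 130 x 20 x 8 mm; origin under their middle.
- loupe: Bystander: round black hand lens lying flat, 56 mm across with a 75 mm handle to its -x, 11 mm high; origin under the lens centre.

How it is judged:
On the way, in this order (a step that is already met when the one before it is completed fails the run):
1. the flap is folded down flat while the cover still stands open (value of joint flap below 0.08 rad and value of joint cover above 1.2 rad), for 0.2 s.
2. the cover is shut over the folded flap (value of joint cover below 0.04 rad and value of joint flap below 0.08 rad), for 0.2 s.
At the end, for the whole second after the job is handed in: The flap lies flat (within 0.08 rad, 5 degrees) and the cover is shut over it (within 0.04 rad, about 6 mm at its free edge) and at rest; no instrument or bystander is more than 20 mm from where it was (all of step 2 and velocity of joint cover between -0.05 and 0.05 rad/s and distance of each of petri, jar, dropper, tweezers, loupe, forceps, scalpel, needle from where it was at the start of the episode below 0.02 m); the robot touches nothing.
It fails at once if the cover is swung towards shut (below 1.2 rad) before the flap is down (value of joint cover below 1.2 rad and value of joint flap above 0.15 rad).
It fails at once if the cover is slammed (faster than 4 rad/s) (velocity of joint cover below -4 rad/s).
It fails at once if the case, its flap or its cover is squeezed or forced with the fingers (over 45 N) (contact force between the fingers and case above 45 N).
It fails at once if an instrument or a bystander is moved by more than 20 mm or lifted (distance of any of petri, jar, dropper, tweezers, loupe, forceps, scalpel, needle from where it was at the start of the episode above 0.02 m).
It also fails if it takes over 56 s, if anything falls off the work surface, if the arm or the gripper's body presses on something with over 40 N, if the wrist force passes 120 N, or if a joint passes its speed limit or range.

ROBOT

A 6-joint arm with a two-finger parallel gripper is mounted at the origin on the work surface. World frame = base frame: x ahead of the robot, y to its left, z up, the work surface at z = 0. Lengths are in m, angles in rad, forces in N, time in s.
With the tool pointing down it reaches from about 0.325 to 1 m from the base axis. Payload 5.1 kg.
Tool frame: the origin (TCP) lies midway between the tips of the shut fingers; the grasp point (between the pads) lies ctrl.tcp_to_grasp behind it (ctrl.tcp_to_grasp is the distance from the TCP to the grasp point, in m); x points along the fingers, y is the direction in which the jaws open and shut, and the axes are right-handed (so a half turn about x gives the same grasp; the last joint's range is limited). The gripper opens to 85 mm and grips with 20 to 120 N. Pads are 22 mm wide; open, the fingers measure 114 mm over their backs; the gripper's body (76 mm by 85 mm) begins 54 mm behind the grasp point. The pads swing forward as they close: fully open they stand 13 mm farther back than shut.
Start: joints at [1.089, 0.124, 1.65, -0, 1.367, -0.083], TCP at [0.252, 0.599, 0.231] pointing down, gripper open.
Joint ranges: [-2.61, 2.61], [-1.02, 2.33], [0.03, 2.71], [-1.35, 4.49], [0.32, 2.68], [-2.91, 2.91]. Speed limits (rad/s): [2.57, 2.57, 3.14, 3.14, 3.14, 3.14].

INTERFACE

Orientations are given as a unit quaternion [w, x, y, z].
In Python, from station import sensors, eyes, ctrl gives the robot as it stands.
- The arm moves only by the tool carry_out, never from a script. Its argument "commands" is a list of rows, each an object with "hand": the opening, from -1 (shut) to 1 (fully open), so that 0 is half open; "xyz": the shift along the tool's x, y, z in mm, a list of three; "dr": the turn, a rotation vector about the tool's x, y, z in degrees, a list of three. A call has 1 to 10 rows; each row is the pose to reach, as a shift and turn from the pose measured when the call began, along the tool's axes at that moment; what a row does not reach only later rows make up. A row lasts 1/12 s, in which the tool goes at most 41.7 mm and 7.16 degrees, less where a joint would pass 70% of its speed; a pose out of reach is approached as far as the arm can. A call with a gripper value outside its range is refused whole. The fingers move at their own pace and stop on an object; "newtons" is the grip in N (left out, the last holds). Time passes only in rows, so rows that repeat a pose let the fingers close. It gives the time, the measured TCP pose, the force and the opening at its end, in the units of the state.
- sensors.get_state(): the state, without advancing time (a new reading comes with each control period).
- eyes.grab_frame(name): name is "side" or "top" or "wrist"; returns a dict with "color" (384x512x3 uint8, blue, green, red), "vertical_fov" (degrees; the focal length in pixels is half the picture's height over the tangent of half this angle, whatever the lens; pixels are square), "cx", "cy" (the principal point, pixels), "rvec" (rotation vector, rad) and "tvec" (3), from world to camera coordinates, as OpenCV has them. Camera axes: x right, y down, z forward; pixel columns grow to the right and rows downward; lengths in m; the calibration is good to about 2 mm. A picture is of the moment at which its call begins. There is no depth.
- ctrl.close_job(): hands the job in, once; it reports no verdict.
Trained networks look in the newest picture that a camera, given by its name, has taken for a name from the list of things; names that differ only in an ending like _2 or _b are one class to them, and where a whole thing is asked for, a point or a joint stands for the part that bears it (a point fixed in the world has none). Each returns a list of dicts, best first, with "confidence" (0 to 1); they miss things now and then, are a little off and sometimes report something else, mostly with a low value. They report only what shows in the picture. A call takes as long as a camera call.
- eyes.spot_in(camera, target): "box" ([left, top, right, bottom] as shares, 0 to 1, of the picture: columns of its width, rows of its height, round what is visible of it).
The state is a dict: "clock": time; "joints": joint angles; "qvel": joint speeds; "tau": joint torques, N m; "position": TCP position; "tcp_rot": TCP orientation; "ft_force": force on the tool from outside, world axes, zero at the start; "moment": the same for the moment, N m; "opening": finger opening in m.
Only numpy, scipy, OpenCV 4.12 (cv2) and the standard library are available. Lean on these libraries where they do the work, as an engineer would, in place of code of your own. Each camera call takes 0.05 s, during which the arm holds its last target.

## Working session

There is one attempt and no reset: what is moved stays moved. The work goes in short steps, Python scripts to look and compute and a tool call to move; the robot and the scene stay as the last step left them, time stands still between calls to the robot, and variables do not carry over. Pictures are saved under pics/ and viewed, and the job is handed in when it is done.

Besides the shell and the picture viewer there is one more tool, called after "Request:" as a command line: name --argument value ..., lists and objects as JSON in quotes. carry_out: Moves the arm, as the interface text tells. Its arguments: {"type":"object","properties":{"commands":{"type":"array"},"newtons":{"type":"number"}},"required":["commands"]}

```bash
mkdir -p pics; ls; cat > h.py <<'E'
import numpy as np, cv2
from station import sensors, eyes, ctrl
def cam(f):
    R,_=cv2.Rodrigues(np.array(f["rvec"],float)); t=np.array(f["tvec"],float).reshape(3)
    h=f["color"].shape[0]; fl=h/2/np.tan(np.radians(f["vertical_fov"])/2)
    K=np.array([[fl,0,f["cx"]],[0,fl,f["cy"]],[0,0,1]]); return K,R,t
def proj(f,P):
    K,R,t=cam(f); c=(R@np.atleast_2d(P).T).T+t; p=(K@c.T).T; return p[:,:2]/p[:,2:]
def ray(f,uv):
    K,R,t=cam(f); d=R.T@np.linalg.inv(K)@np.array([uv[0],uv[1],1.]); return -R.T@t,d/np.linalg.norm(d)
def onz(f,uv,z):
    o,d=ray(f,uv); return o+d*(z-o[2])/d[2]
E
python3 - <<'E'
from h import *
s=sensors.get_state(); print({k:(np.round(v,3).tolist()) for k,v in s.items()}); print(ctrl.tcp_to_grasp)
import pickle
for n in ["side","top","wrist"]:
    f=eyes.grab_frame(n); cv2.imwrite(f"pics/{n}0.png",f["color"]); pickle.dump(f,open(n+"0.pkl","wb"))
    K,R,t=cam(f); print(n,np.round(-R.T@t,3),K[0,0],f["cx"],f["cy"],np.round(R[2],2))
    for tgt in ["case","flap","cover","jar","dropper"]:
        for d in eyes.spot_in(n,tgt)[:1]:
            b=np.array(d["box"])*[512,384,512,384]; print(n,tgt,b.round(),round(d["confidence"],2))
E
```

```text
pics
{'clock': 0.0, 'joints': [1.089, 0.125, 1.652, -0.0, 1.368, -0.083], 'qvel': [-0.002, 0.001, 0.002, -0.0, 0.001, 0.001], 'tau': [-0.003, -42.361, -36.545, -0.0, 0.007, 0.0], 'position': [0.252, 0.598, 0.23], 'tcp_rot': [0.693, 0.139, 0.693, -0.141], 'ft_force': [0.259, 0.463, 1.141], 'moment': [-0.057, -0.038, 0.001], 'opening': 0.085}
0.0187
side [ 0.465 -0.974  1.204] 497.1838828043238 251.06544557823798 192.23721660911042 [ 0.1   0.66 -0.74]
side case [176. 120. 265. 215.] 0.81
side flap [174. 174. 233. 207.] 0.75
side jar [258. 188. 277. 214.] 0.74
side dropper [227. 226. 245. 253.] 0.6
top [0.49  0.055 1.066] 382.69128777477204 248.99566745532076 193.3447368065795 [ 0.1  0.  -1. ]
top case [147. 157. 270. 276.] 0.64
top flap [231. 208. 268. 272.] 0.74
top cover [144. 155. 224. 249.] 0.73
top jar [248. 159. 268. 183.] 0.62
top dropper [146. 158. 270. 275.] 0.56
wrist [0.186 0.627 0.375] 308.10237104115856 257.15144676987154 193.94187170209992 [ 0.26 -0.11 -0.96]
wrist case [ 58. 376.  82. 383.] 0.47
```

View pics/side0.png

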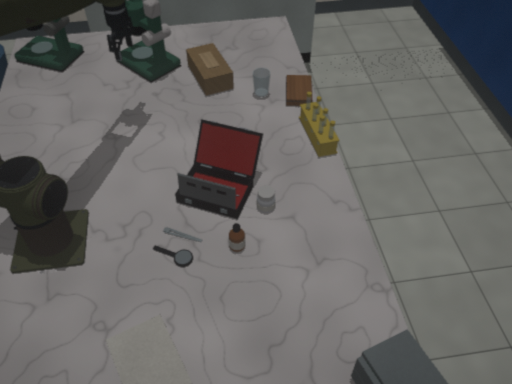

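View pics/top0.png

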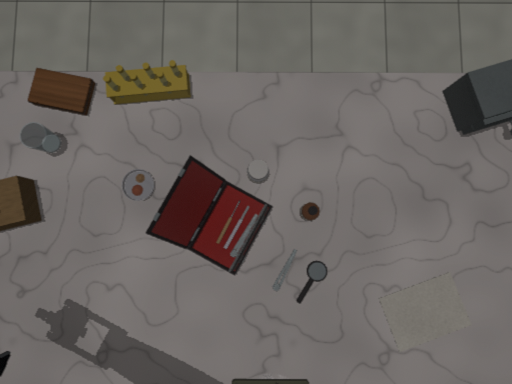

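View pics/wrist0.png

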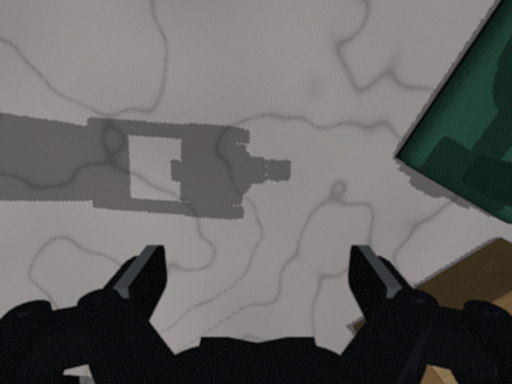

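```bash
python3 - <<'E'
from h import *
import pickle
f=pickle.load(open("top0.pkl","rb"))["color"][140:290,120:340]
cv2.imwrite("pics/topz.png",cv2.resize(cv2.convertScaleAbs(f,alpha=1.8),None,fx=3.6,fy=3.6,interpolation=cv2.INTER_CUBIC))
f=pickle.load(open("side0.pkl","rb"))["color"][110:230,160:300]
cv2.imwrite("pics/sidez.png",cv2.resize(cv2.convertScaleAbs(f,alpha=1.8),None,fx=5,fy=5,interpolation=cv2.INTER_CUBIC))
E
```

```text
(no output)
```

View pics/topz.png

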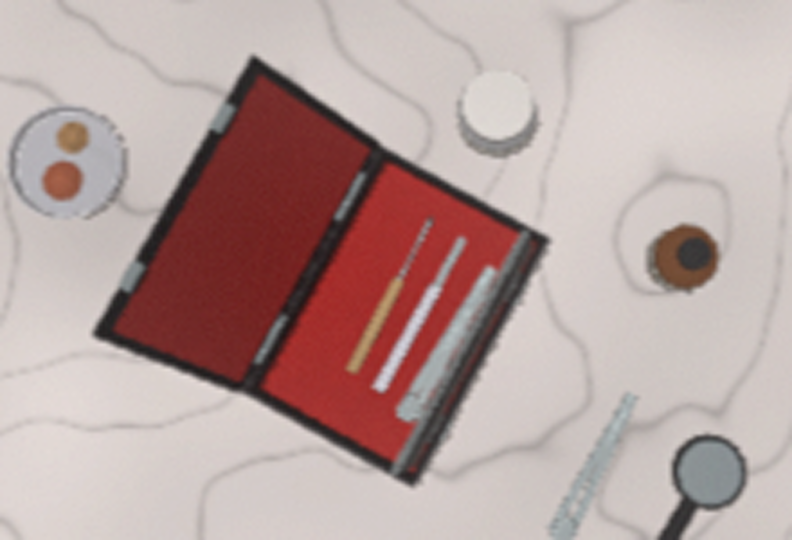

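View pics/sidez.png

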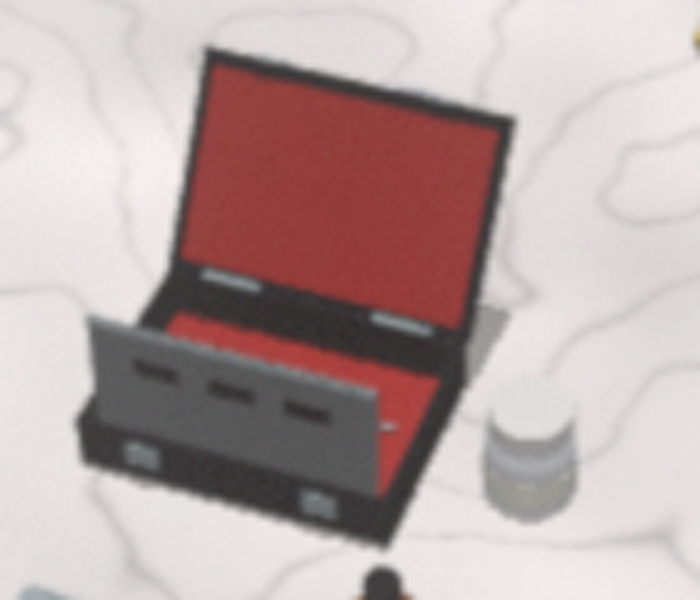

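```bash
cat >> h.py <<'E'
def case_pts(p):
    x,y,yaw,fa,ca=p
    return x,y,yaw,fa,ca
def c2w(p,P):
    c,s=np.cos(p[2]),np.sin(p[2]); P=np.atleast_2d(P)
    return np.c_[p[0]+c*P[:,0]-s*P[:,1],p[1]+s*P[:,0]+c*P[:,1],P[:,2]]
def flapP(a,x,r,n=0): # n: normal offset (upper face dir when flat)
    return [x,-.060+r*np.cos(a)-n*np.sin(a),.030+r*np.sin(a)+n*np.cos(a)]
def covP(a,x,r,n=0):
    return [x,.0725-r*np.cos(a)+n*np.sin(a),.041+r*np.sin(a)+n*np.cos(a)]
E
cat > fit.py <<'E'
from h import *
import pickle
from scipy.optimize import least_squares
T=pickle.load(open("top0.pkl","rb")); S=pickle.load(open("side0.pkl","rb"))
t=lambda u,v:np.array([120+u/3.6,140+v/3.6]); s=lambda u,v:np.array([160+u/5,110+v/5])
obs=[(T,t(253,57),lambda p:covP(p[4],.107,.148,.003)),(T,t(96,334),lambda p:covP(p[4],-.107,.148,.003)),
(T,t(548,240),lambda p:[.105,-.0725,.04]),(T,t(414,485),lambda p:[-.105,-.0725,.04]),
(T,t(380,150),lambda p:[.105,.0725,.041]),(T,t(248,388),lambda p:[-.105,.0725,.041]),
(T,t(527,233),lambda p:flapP(p[3],.095,.09,.002)),(T,t(397,472),lambda p:flapP(p[3],-.095,.09,.002)),
(S,s(208,48),lambda p:covP(p[4],-.107,.148,.003)),(S,s(514,120),lambda p:covP(p[4],.107,.148,.003)),
(S,s(90,318),lambda p:flapP(p[3],-.095,.09,.002)),(S,s(376,392),lambda p:flapP(p[3],.095,.09,.002)),
(S,s(85,462),lambda p:[-.105,-.0725,0]),(S,s(386,547),lambda p:[.105,-.0725,0]),(S,s(80,425),lambda p:[-.105,-.0725,.04])]
def res(p): return np.concatenate([proj(f,c2w(p,g(p)))[0]-uv for f,uv,g in obs])
r=least_squares(res,[.5,.17,-.5,1.5,1.8],loss="soft_l1")
print(r.x.round(4)); print(res(r.x).reshape(-1,2).round(1))
np.save("pose.npy",r.x)
for n,f in(("top",T),("side",S)):
    for tgt,h in(("jar",.035),("dropper",.05),("petri",.007),("loupe",.005),("tweezers",.004)):
        for d in eyes.spot_in(n,tgt)[:1]:
            b=np.array(d["box"])*[512,384,512,384]; w=onz(f,[(b[0]+b[2])/2,(b[1]+b[3])/2],h)
            q=w[:2]-r.x[:2]; c,s_=np.cos(r.x[2]),np.sin(r.x[2])
            print(n,tgt,round(d["confidence"],2),w.round(3),"case",np.round([c*q[0]+s_*q[1],-s_*q[0]+c*q[1]],3))
E
python3 fit.py
```

```text
[ 0.5035  0.1054 -0.495   1.4884  2.1963]
[[ 0.4 -1.4]
 [-0.6  0.2]
 [ 0.7 -1.6]
 [ 0.3  0.1]
 [ 0.2 -2.2]
 [-1.5  0.5]
 [ 0.3 -1.8]
 [-0.6  0.2]
 [-0.9 -0.2]
 [ 0.  -0.1]
 [-1.2  0.1]
 [-0.   0.6]
 [-1.   0.4]
 [ 0.1  0.4]
 [-1.5 -0.5]]
top jar 0.62 [0.654 0.032 0.035] case [0.168 0.007]
top dropper 0.56 [0.529 0.165 0.05 ] case [-0.006  0.065]
top petri 0.62 [0.617 0.366 0.007] case [-0.024  0.283]
top loupe 0.67 [ 0.359 -0.113  0.005] case [-0.023 -0.261]
top tweezers 0.81 [ 0.39  -0.046  0.004] case [-0.028 -0.187]
side jar 0.74 [0.661 0.024 0.035] case [0.178 0.004]
side dropper 0.6 [ 0.543 -0.121  0.05 ] case [ 0.142 -0.181]
side loupe 0.67 [ 0.358 -0.122  0.005] case [-0.02  -0.269]
side tweezers 0.75 [ 0.395 -0.031  0.004] case [-0.03  -0.171]
```

```bash
cat >> h.py <<'E'
from scipy.spatial.transform import Rotation as Rn
p=None
try: p=np.load("pose.npy")
except Exception: pass
def w2c(P):
    q=np.array(P)[:2]-p[:2]; c,s=np.cos(p[2]),np.sin(p[2]); return np.array([c*q[0]+s*q[1],-s*q[0]+c*q[1],P[2]])
def Rtool(st):
    q=st["tcp_rot"]; return Rn.from_quat([q[1],q[2],q[3],q[0]])
def shift(st,Pc):
    """tool-frame shift in mm to case-frame point"""
    return Rtool(st).inv().apply(c2w(p,np.array(Pc,float))[0]-np.array(st["position"]))*1000
def turn(st,Rd): return (Rtool(st).inv()*Rd).as_rotvec(degrees=True)
def Rdes(k): # tool x down, tool y along case direction angle k (deg) from case x
    a=p[2]+np.radians(k); y=np.array([np.cos(a),np.sin(a),0]); x=np.array([0,0,-1.]); return Rn.from_matrix(np.c_[x,y,np.cross(x,y)])
def show(n,tag,box=None,fx=1.5):
    f=eyes.grab_frame(n); im=f["color"]
    if box: im=im[box[1]:box[3],box[0]:box[2]]
    cv2.imwrite(f"pics/{tag}.png",cv2.resize(cv2.convertScaleAbs(im,alpha=1.6),None,fx=fx,fy=fx,interpolation=cv2.INTER_CUBIC)); return f
def rep(targets,k=None):
    st=sensors.get_state(); print("t",round(float(st["clock"]),2),"tcp case mm",(w2c(st["position"])*1000).round(1),"F",np.round(st["ft_force"],1),"open",round(float(st["opening"]),3))
    for T in targets: print(T,"->",shift(st,T).round(1))
    for k in ([0,90,180,270] if k is None else [k]): print("turn",k,turn(st,Rdes(k)).round(1))
E
python3 - <<'E'
from h import *; import pickle
S=pickle.load(open("side0.pkl","rb"))
for n,uv in(("micbase",(150,62)),("mic near corner",(152,78)),("mic left",(118,55)),("boxnear",(205,92)),("box left",(188,70))): print(n,onz(S,uv,0).round(3))
st=sensors.get_state(); print(Rtool(st).as_matrix().round(3)); print(c2w(p,[0,-.13,.2]))
rep([[0,-.13,.2],[-.4,.1,.231]])
E
```

```text
micbase [0.307 0.907 0.   ]
mic near corner [0.313 0.788 0.   ]
mic left [0.17  0.983 0.   ]
boxnear [0.521 0.659 0.   ]
box left [0.464 0.822 0.   ]
[[-0.     0.388  0.922]
 [-0.     0.922 -0.388]
 [-1.    -0.    -0.   ]]
[[ 0.4417112 -0.0090174  0.2      ]]
t 1.4 tcp case mm [-455.4  315.1  231.3] F [ 0.2 -0.9 -0.5] open 0.085
[0, -0.13, 0.2] -> [  31.3 -486.8  410.5]
[-0.4, 0.1, 0.231] -> [   0.3 -219.4   34.5]
turn 0 [95.5 -0.   0. ]
turn 90 [ 5.5 -0.   0. ]
turn 180 [-84.5  -0.   -0. ]
turn 270 [-174.5   -0.    -0. ]
```

Request:
carry_out --commands '[{"hand": -1,"xyz": [0,-30,25],"dr": [0.5,0,0]},{"hand": -1,"xyz": [0,-60,50],"dr": [1,0,0]},{"hand": -1,"xyz": [0,-90,76],"dr": [1.5,0,0]},{"hand": -1,"xyz": [0,-120,101],"dr": [2,0,0]},{"hand": -1,"xyz": [0,-150,126],"dr": [2.5,0,0]},{"hand": -1,"xyz": [0,-180,152],"dr": [3,0,0]},{"hand": -1,"xyz": [0,-210,177],"dr": [3.5,0,0]},{"hand": -1,"xyz": [0,-240,202],"dr": [4,0,0]},{"hand": -1,"xyz": [0,-270,228],"dr": [4.5,0,0]},{"hand": -1,"xyz": [0,-300,253],"dr": [5.5,0,0]}]'

```text
clock: 2.23
position: [0.3692, 0.2226, 0.2316]
tcp_rot: [0.686, 0.173, 0.685, -0.173]
ft_force: [1.8, 0.4, -0.4]
opening: 0.0004
```

```bash
python3 -c "
from h import *
rep([[0,-.13,.2],[0,-.12,.09]],90)"
```

```text
t 2.23 tcp case mm [-173.8   39.4  231.6] F [ 1.8  0.4 -0.4] open 0.0
[0, -0.13, 0.2] -> [  31.6 -169.4  173.7]
[0, -0.12, 0.09] -> [ 141.7 -159.5  173.6]
turn 90 [ 0.   0.  -0.1]
```

Request:
carry_out --commands '[{"hand": -1,"xyz": [0,-30,29],"dr": [0,0,0]},{"hand": -1,"xyz": [0,-60,58],"dr": [0,0,0]},{"hand": -1,"xyz": [0,-90,87],"dr": [0,0,0]},{"hand": -1,"xyz": [0,-120,116],"dr": [0,0,0]},{"hand": -1,"xyz": [0,-148,145],"dr": [0,0,0]},{"hand": -1,"xyz": [25,-165,172],"dr": [0,0,0]},{"hand": -1,"xyz": [60,-165,174],"dr": [0,0,0]},{"hand": -1,"xyz": [95,-163,174],"dr": [0,0,0]},{"hand": -1,"xyz": [130,-160,174],"dr": [0,0,0]},{"hand": -1,"xyz": [136,-160,174],"dr": [0,0,0]}]'

```text
clock: 3.07
position: [0.4421, -0.0005, 0.0895]
tcp_rot: [0.682, 0.173, 0.689, -0.174]
ft_force: [-1.6, -0.1, -1.4]
opening: -0.0001
```

```bash
python3 -c "
from h import *
rep([],90); show('side','s1',(140,100,320,240),4); show('wrist','w1')"
```

```text
t 3.07 tcp case mm [  -3.7 -122.3   89.5] F [-1.6 -0.1 -1.4] open -0.0
turn 90 [-0.  -0.5  0.2]
```

View pics/s1.png

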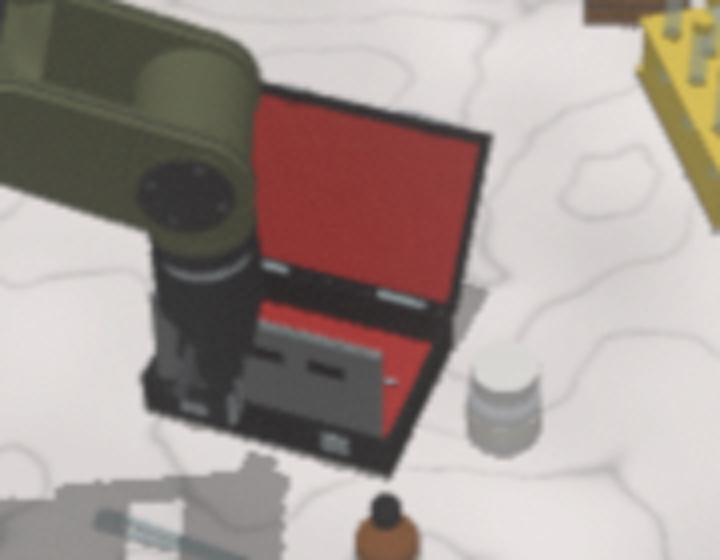

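View pics/w1.png

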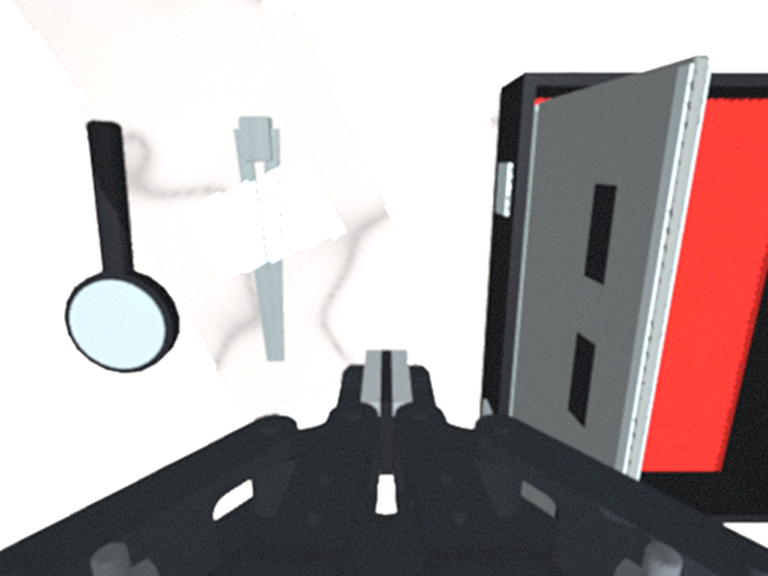

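Request:
carry_out --commands '[{"hand": -1,"xyz": [0,20,4],"dr": [0,0,0]},{"hand": -1,"xyz": [0,35,4],"dr": [0,0,0]},{"hand": -1,"xyz": [0,45,4],"dr": [0,0,0]},{"hand": -1,"xyz": [-1,53,4],"dr": [0,0,0]},{"hand": -1,"xyz": [-2,61,4],"dr": [0,0,0]},{"hand": -1,"xyz": [-3,69,4],"dr": [0,0,0]},{"hand": -1,"xyz": [-3,77,4],"dr": [0,0,0]}]'

```text
clock: 3.75
position: [0.4856, 0.0656, 0.0977]
tcp_rot: [0.685, 0.173, 0.687, -0.173]
ft_force: [0.2, -0.8, -0.2]
opening: 0.0
```

```bash
python3 -c "
from h import *
rep([],90); show('side','s2',(140,100,320,240),4); show('wrist','w2')"
```

```text
t 3.75 tcp case mm [  3.1 -43.5  97.7] F [ 0.2 -0.8 -0.2] open 0.0
turn 90 [ 0.  -0.1  0. ]
```

View pics/s2.png

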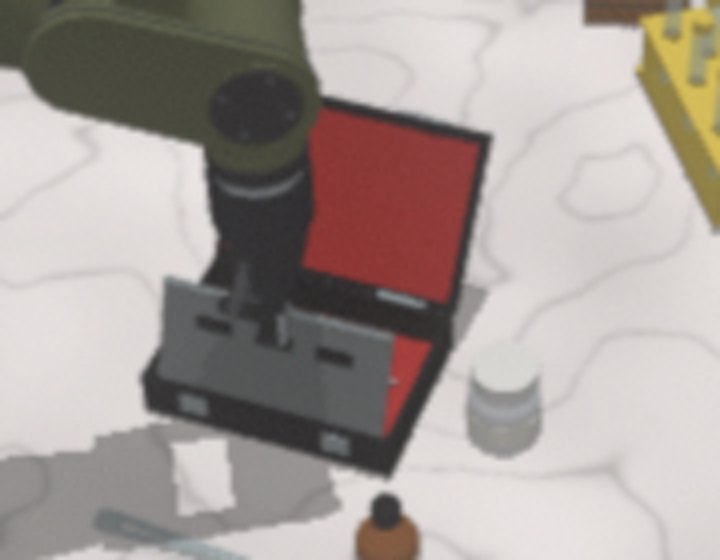

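View pics/w2.png

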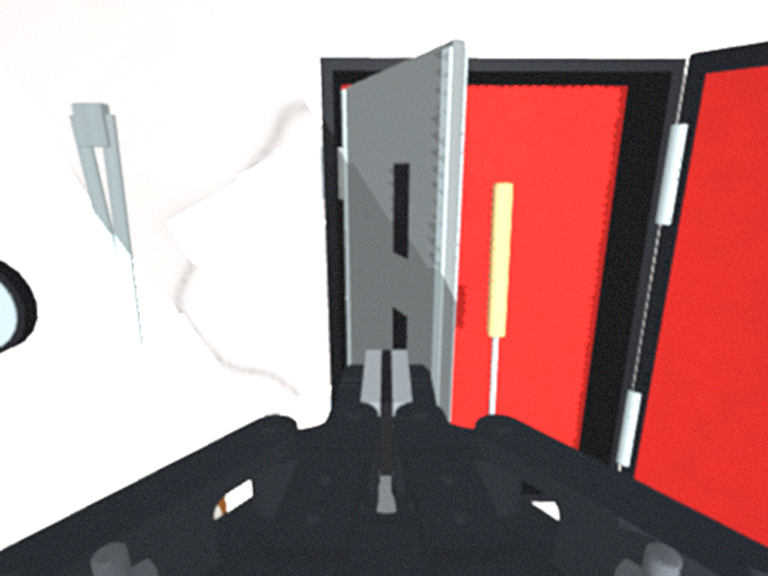

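Request:
carry_out --commands '[{"hand": -1,"xyz": [3,6,0],"dr": [0,0,0]},{"hand": -1,"xyz": [7,12,0],"dr": [0,0,0]},{"hand": -1,"xyz": [12,18,0],"dr": [0,0,0]},{"hand": -1,"xyz": [18,24,0],"dr": [0,0,0]},{"hand": -1,"xyz": [24,29,0],"dr": [0,0,0]},{"hand": -1,"xyz": [30,33,0],"dr": [0,0,0]},{"hand": -1,"xyz": [36,36,0],"dr": [0,0,0]},{"hand": -1,"xyz": [43,39,0],"dr": [0,0,0]},{"hand": -1,"xyz": [49,40,0],"dr": [0,0,0]},{"hand": -1,"xyz": [54,41,0],"dr": [0,0,0]}]'

```text
clock: 4.68
position: [0.5047, 0.1024, 0.0423]
tcp_rot: [0.684, 0.173, 0.687, -0.173]
ft_force: [-0.3, 0.9, 0.6]
opening: 0.0002
```

```bash
python3 -c "
from h import *
rep([],90); show('side','s3',(140,100,320,240),4); show('wrist','w3')"
```

```text
t 4.68 tcp case mm [ 2.5 -2.1 42.3] F [-0.3  0.9  0.6] open 0.0
turn 90 [ 0.1 -0.2  0. ]
```

View pics/s3.png

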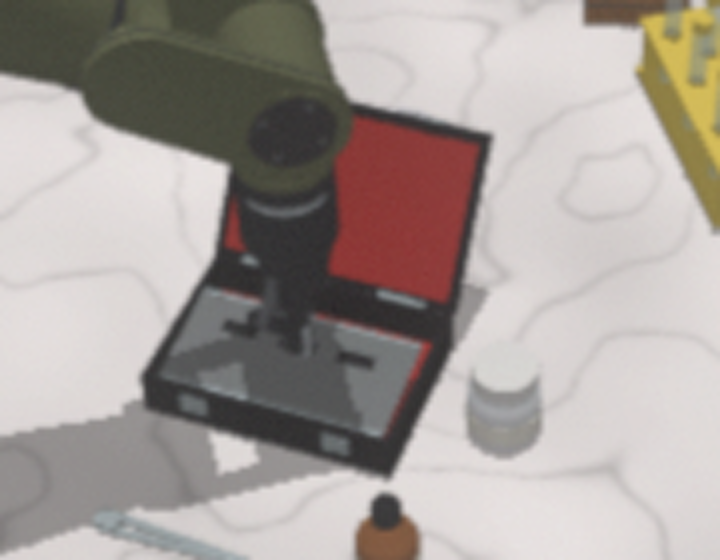

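View pics/w3.png

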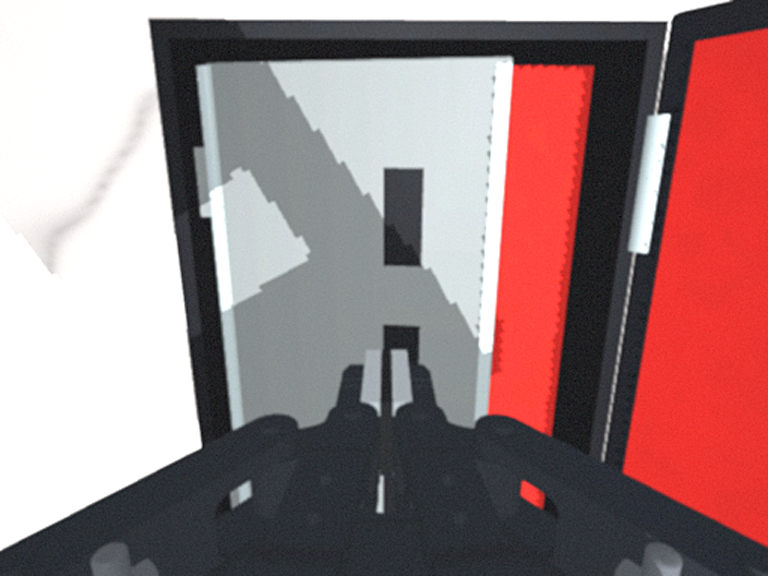

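Request:
carry_out --commands '[{"hand": -1,"xyz": [3,0,0],"dr": [0,0,0]},{"hand": -1,"xyz": [5,0,0],"dr": [0,0,0]},{"hand": -1,"xyz": [7,0,0],"dr": [0,0,0]},{"hand": -1,"xyz": [8,0,0],"dr": [0,0,0]},{"hand": -1,"xyz": [8,0,0],"dr": [0,0,0]}]'

```text
clock: 5.2
position: [0.5039, 0.102, 0.0341]
tcp_rot: [0.684, 0.173, 0.688, -0.173]
ft_force: [-1.2, 1.1, 0.8]
opening: 0.0001
```

Request:
carry_out --commands '[{"hand": -1,"xyz": [1,0,0],"dr": [0,0,0]},{"hand": -1,"xyz": [1.5,0,0],"dr": [0,0,0]},{"hand": -1,"xyz": [2,0,0],"dr": [0,0,0]},{"hand": -1,"xyz": [2,0,0],"dr": [0,0,0]}]'

```text
clock: 5.53
position: [0.504, 0.1021, 0.0339]
tcp_rot: [0.683, 0.172, 0.688, -0.173]
ft_force: [-6.9, -0.5, 13.4]
opening: -0.0002
```

Request:
carry_out --commands '[{"hand": -1,"xyz": [-10,0,0],"dr": [0,0,0]},{"hand": -1,"xyz": [-40,0,0],"dr": [0,0,0]},{"hand": -1,"xyz": [-75,0,0],"dr": [0,0,0]},{"hand": -1,"xyz": [-110,0,0],"dr": [0,0,0]},{"hand": -1,"xyz": [-145,0,0],"dr": [0,0,0]},{"hand": -1,"xyz": [-180,0,0],"dr": [0,0,0]},{"hand": -1,"xyz": [-210,0,0],"dr": [0,0,0]}]'

```text
clock: 6.12
position: [0.5055, 0.1019, 0.247]
tcp_rot: [0.684, 0.173, 0.687, -0.173]
ft_force: [-0.2, -0.3, 0.4]
opening: -0.0001
```

```bash
python3 -c "
from h import *
rep([[0,.12,.25],[0,.21,.25],[0,.21,.12]],90); show('side','s4',(140,100,320,240),4); f=show('wrist','w4')
for a in (0,.08,.15): print(a,(proj(f,c2w(p,[flapP(a,x,.09,n) for x in(-.095,.095) for n in (0,.004)]))*1.5).round().tolist())
"
```

```text
t 6.12 tcp case mm [  3.5  -2.1 247. ] F [-0.2 -0.3  0.4] open -0.0
[0, 0.12, 0.25] -> [ -3.1 122.1  -3.3]
[0, 0.21, 0.25] -> [ -3.2 212.1  -3.2]
[0, 0.21, 0.12] -> [126.8 212.2  -2.7]
turn 90 [ 0.1 -0.2  0.1]
0 [[426.0, 115.0], [426.0, 114.0], [420.0, 350.0], [420.0, 352.0]]
0.08 [[426.0, 114.0], [426.0, 114.0], [420.0, 354.0], [420.0, 356.0]]
0.15 [[426.0, 113.0], [425.0, 113.0], [420.0, 357.0], [419.0, 359.0]]
```

View pics/s4.png

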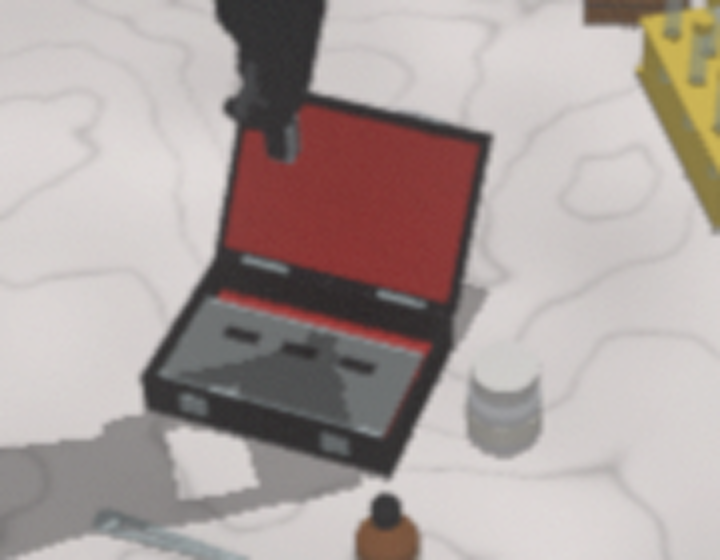

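View pics/w4.png

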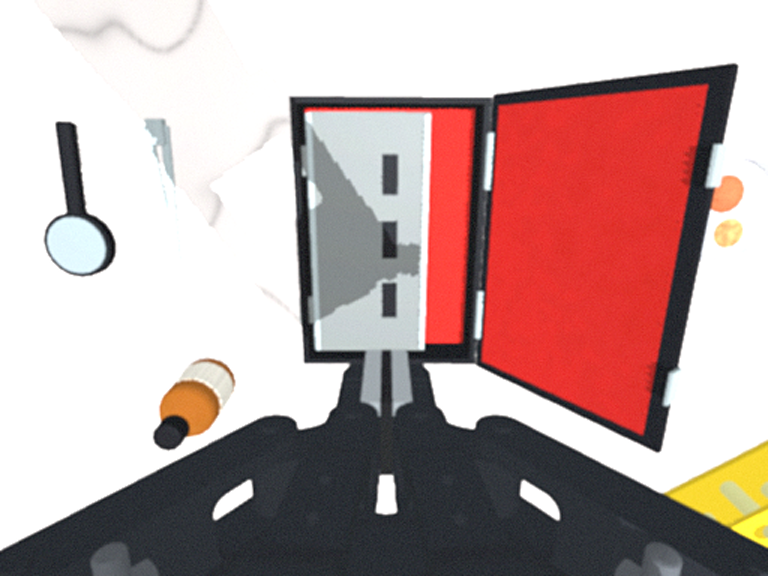

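```bash
python3 -c "
from h import *
f=eyes.grab_frame('wrist')
for a in (2.1,2.2,2.3): print(a,(proj(f,c2w(p,[covP(a,x,.148,n) for x in(-.107,.107) for n in (0,.006)]))*1.5).round().tolist(), np.round(covP(a,0,.148,.006),3))
"
```

```text
2.1 [[717.0, 61.0], [724.0, 63.0], [641.0, 469.0], [647.0, 466.0]] [0.    0.152 0.166]
2.2 [[732.0, 65.0], [737.0, 66.0], [655.0, 460.0], [659.0, 457.0]] [0.    0.164 0.157]
2.3 [[742.0, 68.0], [745.0, 70.0], [665.0, 451.0], [668.0, 447.0]] [0.    0.176 0.147]
```

Request:
carry_out --commands '[{"hand": -1,"xyz": [-10,30,-1],"dr": [0,0,0]},{"hand": -1,"xyz": [-10,65,-3],"dr": [0,0,0]},{"hand": -1,"xyz": [-10,100,-3],"dr": [0,0,0]},{"hand": -1,"xyz": [-10,135,-3],"dr": [0,0,0]},{"hand": -1,"xyz": [-10,170,-3],"dr": [0,0,0]},{"hand": -1,"xyz": [-10,205,-3],"dr": [0,0,0]},{"hand": -1,"xyz": [-5,225,-3],"dr": [0,0,0]},{"hand": -1,"xyz": [-5,225,-3],"dr": [0,0,0]}]'

```text
clock: 6.93
position: [0.6107, 0.3043, 0.2492]
tcp_rot: [0.685, 0.171, 0.687, -0.172]
ft_force: [-1.4, -1.0, -0.9]
opening: -0.0001
```

```bash
python3 -c "
from h import *
rep([[0,.21,.12]],90); show('side','s5',(120,60,320,240),4); f=show('wrist','w5')
"
```

```text
t 6.93 tcp case mm [-2.000e-01  2.260e+02  2.492e+02] F [-1.4 -1.  -0.9] open -0.0
[0, 0.21, 0.12] -> [129.2 -15.8   0.5]
turn 90 [ 0.3 -0.2  0.1]
```

View pics/s5.png

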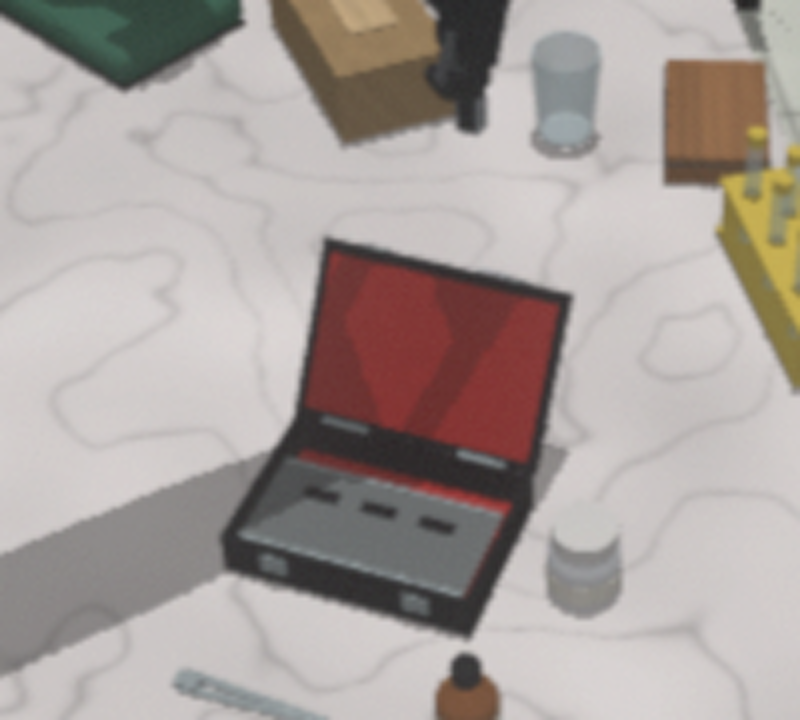

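View pics/w5.png

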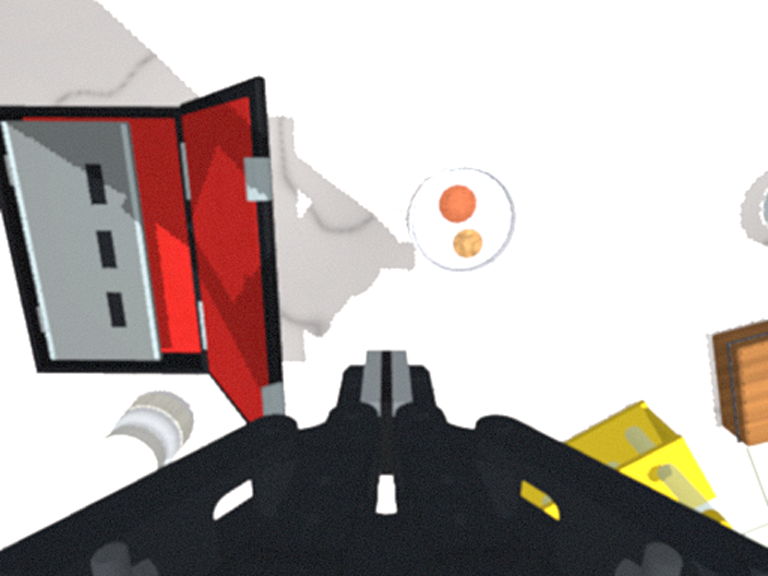

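Request:
carry_out --commands '[{"hand": -1,"xyz": [30,-3,0],"dr": [0,0,0]},{"hand": -1,"xyz": [60,-8,0],"dr": [0,0,0]},{"hand": -1,"xyz": [90,-12,0],"dr": [0,0,0]},{"hand": -1,"xyz": [120,-16,0],"dr": [0,0,0]},{"hand": -1,"xyz": [129,-16,0],"dr": [0,0,0]},{"hand": -1,"xyz": [129,-16,0],"dr": [0,0,0]}]'

```text
clock: 7.53
position: [0.5993, 0.2853, 0.1174]
tcp_rot: [0.682, 0.171, 0.689, -0.175]
ft_force: [-0.5, 0.3, -0.4]
opening: -0.0001
```

```bash
python3 -c "
from h import *
rep([],90); f=show('wrist','w6')
"
```

```text
t 7.53 tcp case mm [ -1.1 203.8 117.4] F [-0.5  0.3 -0.4] open -0.0
turn 90 [ 0.1 -0.4  0.5]
```

View pics/w6.png

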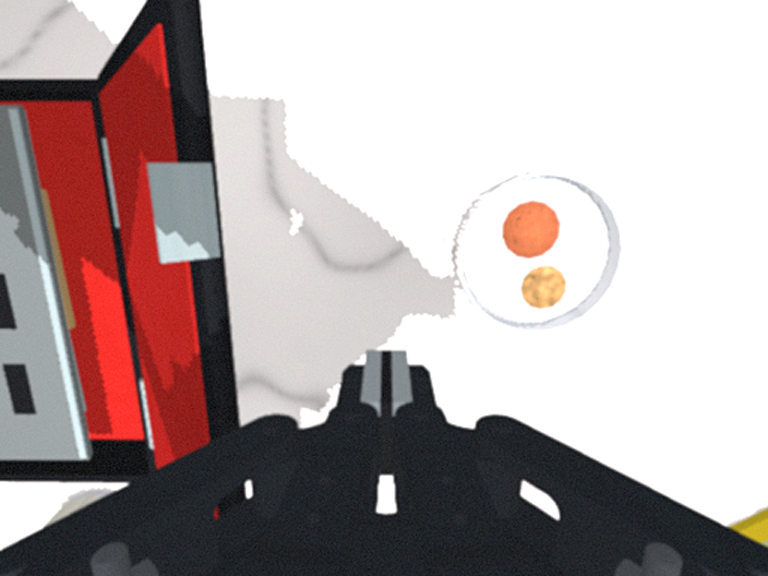

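Request:
carry_out --commands '[{"hand": -1,"xyz": [-6,-6,1],"dr": [0,0,0]},{"hand": -1,"xyz": [-12,-14,1],"dr": [0,0,0]},{"hand": -1,"xyz": [-15,-22,1],"dr": [0,0,0]},{"hand": -1,"xyz": [-17,-30,1],"dr": [0,0,0]},{"hand": -1,"xyz": [-19,-38,1],"dr": [0,0,0]},{"hand": -1,"xyz": [-22,-46,1],"dr": [0,0,0]},{"hand": -1,"xyz": [-25,-54,1],"dr": [0,0,0]}]'

```text
clock: 8.17
position: [0.5781, 0.2387, 0.1493]
tcp_rot: [0.686, 0.173, 0.686, -0.172]
ft_force: [2.5, 3.2, 3.7]
opening: 0.0004
```

```bash
python3 -c "
from h import *
rep([],90); show('side','s7',(120,60,320,240),4);f=show('wrist','w7')
"
```

```text
t 8.17 tcp case mm [  2.4 152.8 149.3] F [2.5 3.2 3.7] open 0.0
turn 90 [ 0.1  0.  -0.1]
```

View pics/s7.png

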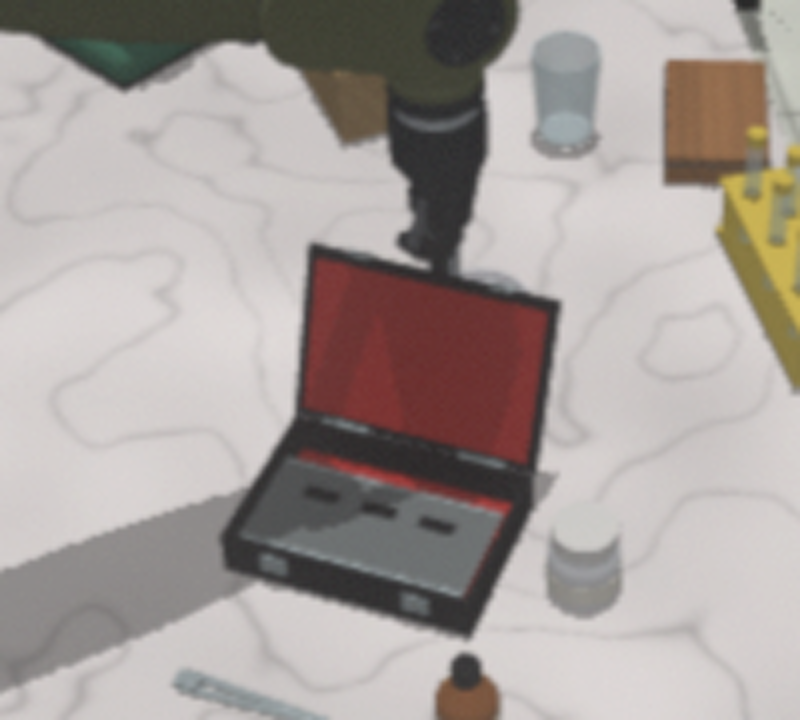

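View pics/w7.png

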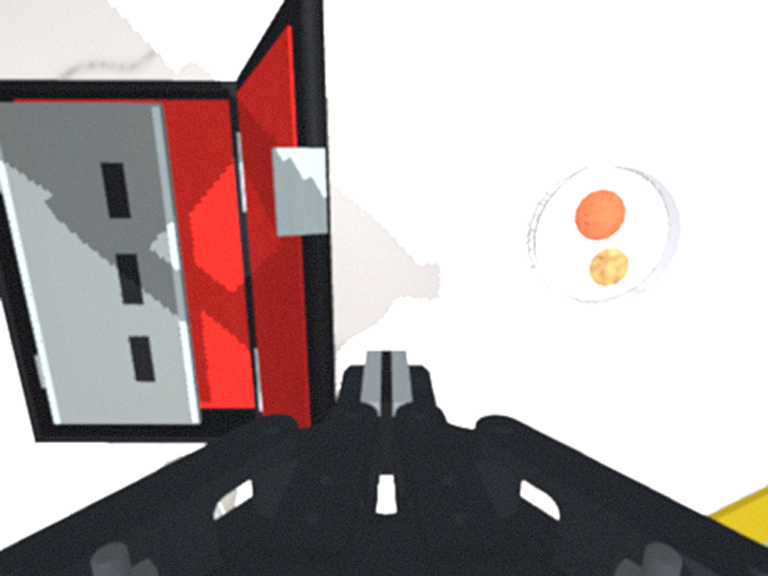

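Request:
carry_out --commands '[{"hand": -1,"xyz": [2,-8,0],"dr": [0,0,0]},{"hand": -1,"xyz": [2,-16,-1],"dr": [0,0,0]},{"hand": -1,"xyz": [1,-24,-2],"dr": [0,0,0]},{"hand": -1,"xyz": [0,-32,-2],"dr": [0,0,0]},{"hand": -1,"xyz": [0,-40,-2],"dr": [0,0,0]},{"hand": -1,"xyz": [0,-48,-2],"dr": [0,0,0]},{"hand": -1,"xyz": [0,-56,-2],"dr": [0,0,0]},{"hand": -1,"xyz": [0,-64,-2],"dr": [0,0,0]}]'

```text
clock: 8.93
position: [0.5455, 0.1822, 0.1507]
tcp_rot: [0.686, 0.173, 0.686, -0.173]
ft_force: [0.5, 1.7, 5.8]
opening: -0.0001
```

```bash
python3 -c "
from h import *
rep([],90); show('side','s8',(120,60,320,240),4);f=show('wrist','w8')
"
```

```text
t 8.93 tcp case mm [  0.5  87.6 150.7] F [0.5 1.7 5.8] open -0.0
turn 90 [ 0.  0. -0.]
```

View pics/s8.png

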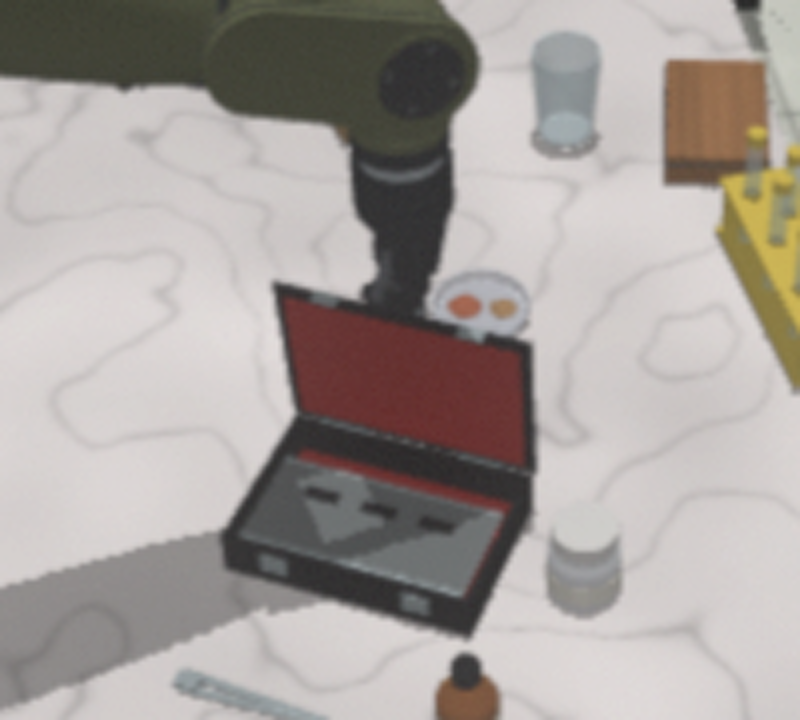

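View pics/w8.png

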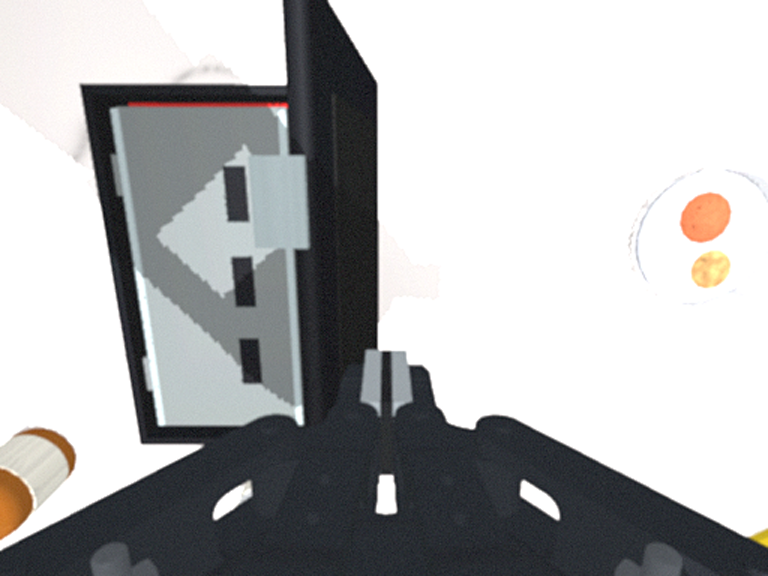

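Request:
carry_out --commands '[{"hand": -1,"xyz": [1,-8,0],"dr": [0,0,0]},{"hand": -1,"xyz": [2,-16,0],"dr": [0,0,0]},{"hand": -1,"xyz": [3,-25,0],"dr": [0,0,0]},{"hand": -1,"xyz": [5,-33,0],"dr": [0,0,0]},{"hand": -1,"xyz": [8,-41,0],"dr": [0,0,0]},{"hand": -1,"xyz": [12,-50,0],"dr": [0,0,0]},{"hand": -1,"xyz": [16,-58,0],"dr": [0,0,0]},{"hand": -1,"xyz": [21,-66,0],"dr": [0,0,0]},{"hand": -1,"xyz": [27,-74,0],"dr": [0,0,0]}]'

```text
clock: 9.78
position: [0.5091, 0.1152, 0.1225]
tcp_rot: [0.685, 0.173, 0.686, -0.174]
ft_force: [1.4, 2.9, 0.4]
opening: 0.0004
```

```bash
python3 -c "
from h import *
rep([],90); show('side','s9',(120,60,320,240),4);f=show('wrist','w9')
"
```

```text
t 9.78 tcp case mm [  0.3  11.3 122.5] F [1.4 2.9 0.4] open 0.0
turn 90 [ 0.  -0.   0.1]
```

View pics/s9.png

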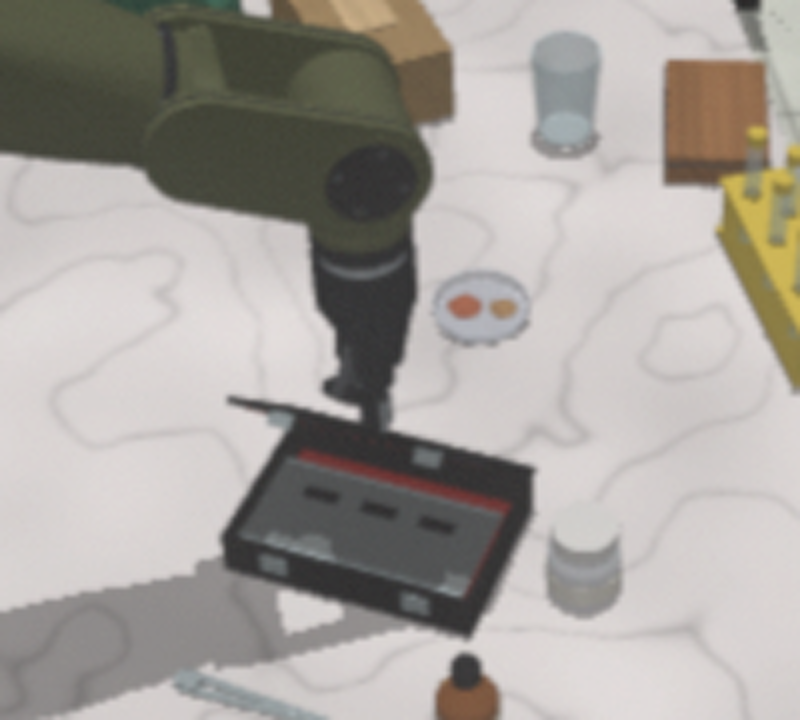

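View pics/w9.png

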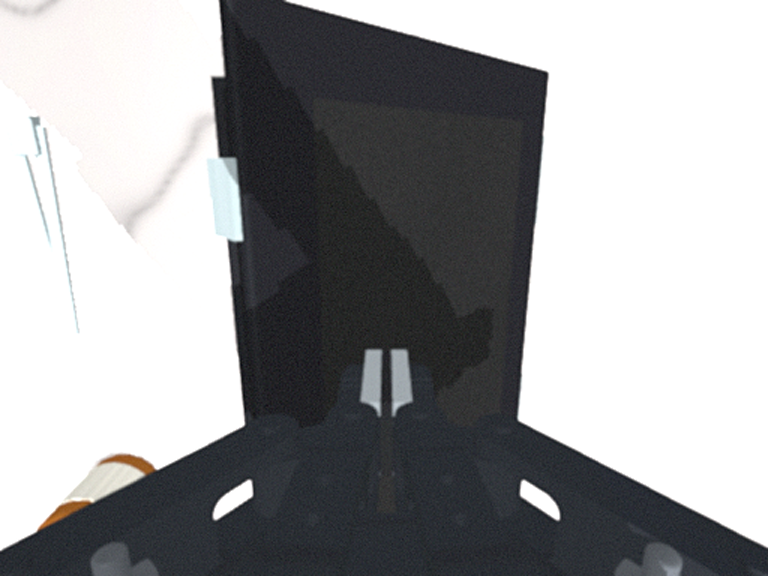

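Request:
carry_out --commands '[{"hand": -1,"xyz": [7,-7,0],"dr": [0,0,0]},{"hand": -1,"xyz": [14,-13,0],"dr": [0,0,0]},{"hand": -1,"xyz": [21,-18,0],"dr": [0,0,0]},{"hand": -1,"xyz": [28,-22,0],"dr": [0,0,0]},{"hand": -1,"xyz": [35,-26,0],"dr": [0,0,0]},{"hand": -1,"xyz": [42,-29,0],"dr": [0,0,0]},{"hand": -1,"xyz": [49,-31,0],"dr": [0,0,0]},{"hand": -1,"xyz": [55,-33,0],"dr": [0,0,0]},{"hand": -1,"xyz": [61,-34,0],"dr": [0,0,0]},{"hand": -1,"xyz": [65,-34,0],"dr": [0,0,0]}]'

```text
clock: 10.72
position: [0.491, 0.084, 0.0556]
tcp_rot: [0.684, 0.172, 0.687, -0.175]
ft_force: [-0.9, -0.7, 2.3]
opening: -0.0001
```

```bash
python3 -c "
from h import *
rep([],90); show('side','s10',(120,60,320,240),4)
"
```

```text
t 10.72 tcp case mm [ -0.9 -24.8  55.6] F [-0.9 -0.7  2.3] open -0.0
turn 90 [-0.  -0.2  0.4]
```

View pics/s10.png

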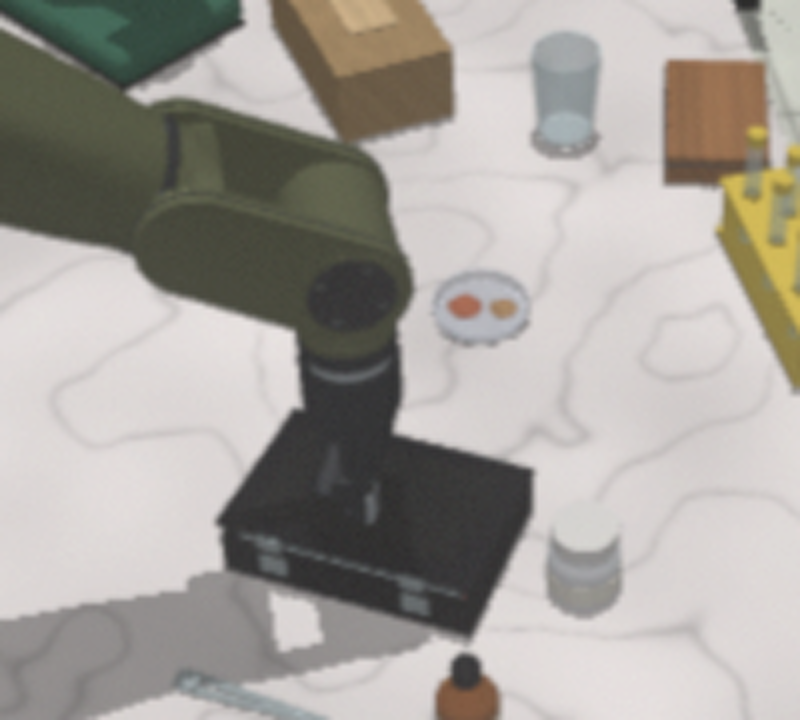

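Nearly shut; I'll press down gently in small steps.

Request:
carry_out --commands '[{"hand": -1,"xyz": [2,0,0],"dr": [0,0,0]},{"hand": -1,"xyz": [4,0,0],"dr": [0,0,0]},{"hand": -1,"xyz": [6,0,0],"dr": [0,0,0]},{"hand": -1,"xyz": [8,0,0],"dr": [0,0,0]},{"hand": -1,"xyz": [8,0,0],"dr": [0,0,0]}]'

```text
clock: 11.18
position: [0.4906, 0.0842, 0.0471]
tcp_rot: [0.683, 0.172, 0.688, -0.175]
ft_force: [-0.8, 0.3, 0.7]
opening: -0.0002
```

Request:
carry_out --commands '[{"hand": -1,"xyz": [0.7,0,0],"dr": [0,0,0]},{"hand": -1,"xyz": [1.4,0,0],"dr": [0,0,0]},{"hand": -1,"xyz": [2,0,0],"dr": [0,0,0]},{"hand": -1,"xyz": [2,0,0],"dr": [0,0,0]}]'

```text
clock: 11.52
position: [0.4907, 0.0842, 0.0469]
tcp_rot: [0.683, 0.171, 0.688, -0.175]
ft_force: [-7.1, -1.0, 13.2]
opening: -0.0003
```

Request:
carry_out --commands '[{"hand": -1,"xyz": [0,0,0],"dr": [0,0,0]},{"hand": -1,"xyz": [-3,0,0],"dr": [0,0,0]},{"hand": -1,"xyz": [-20,0,0],"dr": [0,0,0]},{"hand": -1,"xyz": [-50,0,0],"dr": [0,0,0]},{"hand": -1,"xyz": [-85,0,0],"dr": [0,0,0]},{"hand": -1,"xyz": [-120,0,0],"dr": [0,0,0]},{"hand": -1,"xyz": [-155,0,0],"dr": [0,0,0]},{"hand": -1,"xyz": [-190,0,0],"dr": [0,0,0]},{"hand": -1,"xyz": [-200,0,0],"dr": [0,0,0]},{"hand": -1,"xyz": [-200,0,0],"dr": [0,0,0]}]'

```text
clock: 12.35
position: [0.4944, 0.0853, 0.2512]
tcp_rot: [0.686, 0.172, 0.685, -0.174]
ft_force: [0.5, 0.0, -0.8]
opening: 0.0003
```

```bash
python3 -c "
from h import *
rep([],90); f=show('side','s11',(120,60,320,240),4)
for a in (0,.04,.08): print(a,((proj(f,c2w(p,[covP(a,x,.148,n) for x in(-.107,.107) for n in (0,.006)]))-[120,60])*4).round().tolist())
f=show('wrist','w11')
for a in (0,.04,.08): print(a,((proj(f,c2w(p,[covP(a,x,.148,n) for x in(-.107,.107) for n in (0,.006)])))*1.5).round().tolist())
import pickle
for n in('side','top'):
  f=eyes.grab_frame(n)
  for tgt,h in(('jar',.035),('dropper',.05),('petri',.007),('loupe',.005),('tweezers',.004)):
    for d in eyes.spot_in(n,tgt)[:1]:
      b=np.array(d['box'])*[512,384,512,384]; print(n,tgt,round(d['confidence'],2),onz(f,[(b[0]+b[2])/2,(b[1]+b[3])/2],h).round(3))
"
```

```text
t 12.35 tcp case mm [  1.5 -22.  251.2] F [ 0.5  0.  -0.8] open 0.0
turn 90 [-0.   0.1  0.2]
0 [[214.0, 539.0], [213.0, 534.0], [469.0, 609.0], [469.0, 604.0]]
0.04 [[213.0, 534.0], [212.0, 529.0], [469.0, 604.0], [469.0, 599.0]]
0.08 [[212.0, 529.0], [211.0, 523.0], [469.0, 599.0], [469.0, 593.0]]
0 [[313.0, 106.0], [312.0, 105.0], [324.0, 380.0], [323.0, 384.0]]
0.04 [[312.0, 105.0], [311.0, 104.0], [323.0, 384.0], [323.0, 387.0]]
0.08 [[311.0, 104.0], [310.0, 103.0], [323.0, 387.0], [322.0, 391.0]]
side jar 0.63 [0.668 0.034 0.035]
side dropper 0.73 [0.505 0.091 0.05 ]
side petri 0.7 [0.616 0.362 0.007]
side loupe 0.55 [ 0.357 -0.122  0.005]
side tweezers 0.46 [ 0.398 -0.044  0.004]
top jar 0.8 [0.655 0.029 0.035]
top dropper 0.65 [ 0.544 -0.102  0.05 ]
top petri 0.66 [0.611 0.365 0.007]
top loupe 0.92 [ 0.357 -0.114  0.005]
top tweezers 0.52 [ 0.384 -0.046  0.004]
```

View pics/s11.png

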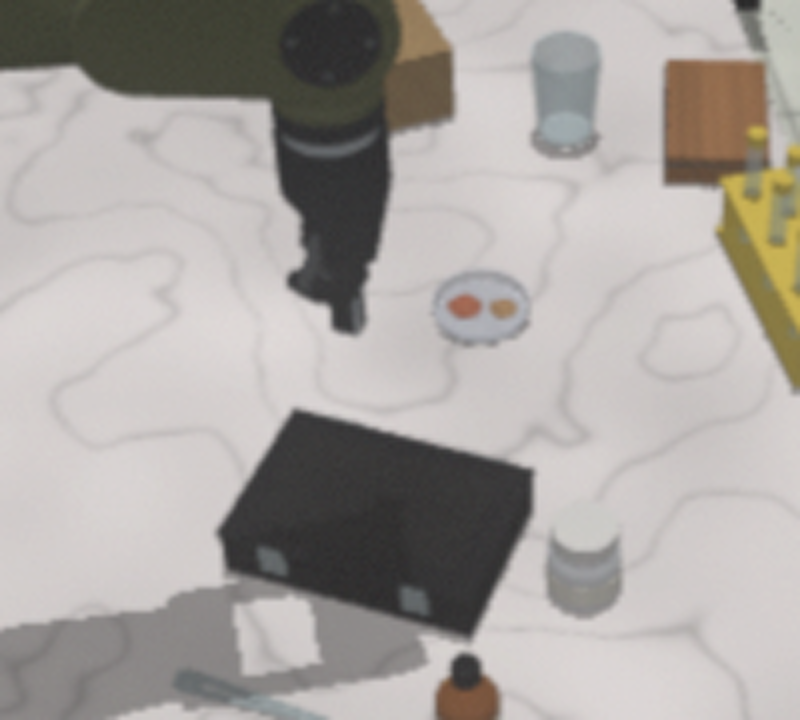

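View pics/w11.png

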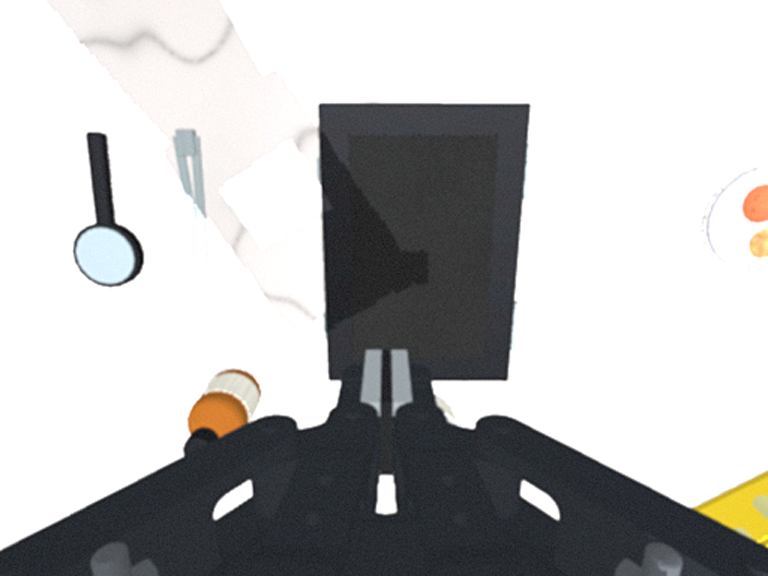

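```bash
python3 -c "
from station import ctrl
print(ctrl.close_job())"
```

```text
the job is handed in; nothing more can be done
None
```

The case is put away and the job is handed in. I folded the flap down flat first, then swung the cover over and pressed it shut, pushing only with the closed fingers. It took about 12.5 s of the 56 s allowed.

**What the last checks showed:**
- **Flap:** it stopped at a fingertip height of 33.9 mm, against 34 mm nominal, at about 13 N. The wrist view showed it lying flat while the cover still stood open at about 2.2 rad.
- **Cover:** it stopped at 46.9 mm, against 47 mm nominal, also at about 13 N. After I lifted off, the pictures showed the cover flush with no visible gap. The arm was clear, about 0.2 m above the case.
- **Things on the bench:** the networks found the petri dish, loupe and tweezers within about 13 mm of where they were, and nothing looked moved in the pictures.

**Checks that disagreed or could not be made:**
- The network's first fix on the dropper from the top camera and its last from the side camera both landed on the case. The good fixes, one from each camera, were (0.543, -0.121) before and (0.544, -0.102) after, about 19 mm apart. I never moved near the bottle, so I put this down to detection error.
- The jar's fix shifted about 12 mm in the side view and 3 mm in the top view.
- In the wrist view, the cover's edge showed up to about 9 pixels from where my pose estimate put it. That is within the few millimetres of error in the fit.
- The instruments are now hidden under the flap, so I could not see them at the end. Nothing went below the flap plane during the job.

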